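# Rack the price board on edge

### The arm

A 6-joint arm with a two-finger parallel gripper is mounted at the origin on the work surface. World frame = base frame: x ahead of the robot, y to its left, z up, the work surface at z = 0. Lengths are in mm, angles in rad, forces in N, time in s.
With the tool pointing down it reaches from about 275 to 825 mm from the base axis. Payload 5.2 kg.
Tool frame: the origin (TCP) lies at the very end of the fingers, on their centre line; the grasp point (between the pads) lies 19 mm behind it; z points along the fingers, y is the line along which they close (so a half turn about z gives the same grasp; the last joint's range is limited). The gripper opens to 93 mm and grips with 3 to 60 N. Pads are 15 mm wide; open, the fingers measure 128 mm over their backs; the gripper's body (75 mm by 188 mm) begins 65 mm behind the grasp point.
Start: joints at [-1.447, 0.259, 1.535, -0, 1.348, -0.203], TCP at [176.579, -520.889, 218.653] pointing down, gripper open.
Joint ranges: [-3.14, 3.14], [-0.91, 2.08], [0.19, 2.58], [-1.22, 4.36], [0.22, 2.71], [-3.12, 3.12]. Speed limits (rad/s): [2.57, 2.57, 3.14, 3.14, 3.14, 3.14].

### API

Orientations are given as [roll, pitch, yaw] about the fixed x, y, z axes, in that order (R = Rz(yaw) Ry(pitch) Rx(roll)).
In Python, from bench import robot gives the robot as it stands. The module is installed in compiled form; this text tells all that it offers. Calls block until the motion is done:
- robot.move_ptp(position, orientation): joint-space move of the TCP to a pose.
- robot.move_linear(position, ori=None, speed=150, f_stop=None): straight line of the TCP; ori=None keeps the orientation; speed is the mean speed in mm/s. With f_stop (N) it stops when the force on the tool has changed by that much, and returns True; else False.
- robot.move_j(angles): joint-space move.
- robot.move_gripper(opening): opening from 0.0 (shut) to 1.0 (fully open); the grip force is fixed at half the most; returns when the fingers have stopped.
- robot.sleep(seconds).
- robot.inverse_kinematics(position, orientation): joint angles nearest the present ones, or None.
- robot.get_image(name): name is "scene" or "top"; returns a dict with "img" (420x560x3 uint8, blue, green, red), "fovy" (degrees; the focal length in pixels is half the picture's height over the tangent of half this angle, whatever the lens; pixels are square), "cx", "cy" (the principal point, pixels), "eye" and "orientation" of the camera in the world. Camera axes: x right, y down, z forward; pixel columns grow to the right and rows downward; lengths in mm; the calibration is good to about 2 mm. A picture is of the moment at which its call begins. There is no depth.
A pose or a line that the arm cannot do raises robot.MotionError and nothing moves.
- robot.hand_in(): hands the job in; it is judged then, once.
Readings, each from a call of its own:
- robot.current_t(): time.
- robot.current_qpos(): joint angles.
- robot.current_joint_vel(): joint speeds.
- robot.current_joint_efforts(): joint torques, N m.
- robot.current_tcp_pos(): TCP position.
- robot.current_eef_rot(): TCP orientation.
- robot.current_contact_force(): force on the tool from outside, world axes, zero at the start.
- robot.current_ft_torque(): the same for the moment, N m.
- robot.current_gripper_width(): opening from 0.0 (shut) to 1.0 (fully open).
- robot.current_finger_force(): force on a finger pad.
Only numpy, scipy, OpenCV 4.12 (cv2) and the standard library are available. Lean on these libraries where they do the work, as an engineer would, in place of code of your own. Each camera call takes 0.05 s, during which the arm holds its last target. There are 200 camera calls.

### The job

The black price board lies on its back on the bakery counter. First lean it on the little sloping easel, pale wooden foot down against the brass lip, and let go of it there; its top edge then stands free, so that you can take it again another way and lower it, foot down and upright, into the one empty slot of the wooden rack (the one with the orange marker), letting go only when it stands on the slot's floor and is not sticking out past the rack's ends. Leave the three small boards standing in their slots and do not disturb the mug, jar or bun.

Things in the scene. Friction and masses are not known exactly. Their poses are not given: they have to be found in the camera images.
- board: Price board: rigid wooden panel 110 tall x 60 wide x 10 thick (mm), 60 to 130 g, loose; one face black, a pale 16 mm strip (the foot) across one short end. Starts flat, black face up. Origin at the centre of the back face; x along the 110 mm length from foot to top edge, y across the width, z out of the black face.
- board_foot (a point): Centre of the board's foot end face: 55 mm from the origin along the board's -x, at mid thickness (5 mm above the back face). Axes as the board.
- board_top (a point): Centre of the board's top end face: 55 mm from the origin along the board's +x, at mid thickness. Axes as the board.
- easel: Small fixed dark wood easel. Its rest slopes at 45 degrees, rising to the easel's +x, 40 mm wide, 62 long, 8 thick, so a leaning board overhangs 10 mm each side and 48 mm at the top, free on both faces. At its foot a brass lip 40 wide stands 14 mm off the rest. Base 56 wide, 12 high, from 65 mm at -x to 31 at +x of the origin. Origin at the underside, y level across the rest, z up.
- easel_seat (a point): Middle of the inner corner between the easel's rest and lip: 40 mm to -x of the easel's origin, 22 mm above the counter. A seated board has the lower edge of its back face here, its back on the rest, its x axis up the slope. Axes as the easel.
- rack: Fixed wooden rack, 150 (x) x 84 (y) mm: four slots at x = -45, -15, 15, 45 mm, each along y, open at both ends. Slot floor 8 mm above the counter; slots 13 mm wide with straight walls up to 34 mm above the counter, then flaring at 45 degrees to ridges 42.5 mm high, 30 mm apart. Three slots hold small boards. Origin at the centre of the underside, z up.
- slot_marker: Flat orange strip on the floor of the empty slot, with an orange tab at each end of that slot; fixed, just looks. Origin at the centre of the slot's floor (8 mm above the counter), x across the slot's width, y along the slot, z up.
- tag_white: White small plain board, 60 wide x 60 high x 10 thick (mm), 50 g, loose, already standing on edge in a rack slot. Leave it standing. Origin at the centre of its lower edge face (on the slot floor), z up, y along the slot, x through its thickness.
- tag_teal: Teal small plain board, 60 wide x 60 high x 10 thick (mm), 50 g, loose, already standing on edge in a rack slot. Leave it standing. Origin at the centre of its lower edge face (on the slot floor), z up, y along the slot, x through its thickness.
- tag_grey: Grey small plain board, 60 wide x 60 high x 10 thick (mm), 50 g, loose, already standing on edge in a rack slot. Leave it standing. Origin at the centre of its lower edge face (on the slot floor), z up, y along the slot, x through its thickness.
- mug: Bystander on the counter, loose; leave it alone. Blue mug, 76 mm across, 85 mm high, handle at its +y. Origin at the centre of its underside.
- jar: Bystander on the counter, loose; leave it alone. Amber jar with brass cap, 60 mm across, 85 mm high. Origin at the centre of its underside.
- bun: Bystander on the counter, loose; leave it alone. Brown bread bun, 80 mm across, 42 mm high. Origin at the centre of its underside.
Not all that is in view belongs to the job. Several things look just like the board: the one meant starts farthest from the robot's base.

How it is judged (in metres and radians):
On the way, in this order (a step that is already met when the one before it is completed fails the run):
1. the board leans on the easel, foot down against the lip, let go (distance between board_foot and easel_seat below 0.02 m and angle between board's own x axis and vertical between 0.6 and 0.97 rad and contact force between board and easel above 0.2 N and contact force between the fingers and board below 0.05 N and linear speed of board below 0.03 m/s), for 0.2 s.
2. the board, still held, has its foot down in the empty slot, upright, within 10 mm of the floor (x of board_foot in the frame of slot_marker between -0.008 and 0.008 m and y of board_foot in the frame of slot_marker between -0.014 and 0.014 m and z of board_foot in the frame of slot_marker below 0.01 m and angle between board's own x axis and vertical below 0.2 rad and contact force between the fingers and board above 0.3 N).
At the end, for the whole second after the job is handed in: The board stands foot down in the empty, orange-marked slot: foot within 4 mm of the slot's floor, within 8 mm of the slot's middle across and 14 mm along it, upright within 0.2 rad, released and at rest (x of board_foot in the frame of slot_marker between -0.008 and 0.008 m and y of board_foot in the frame of slot_marker between -0.014 and 0.014 m and z of board_foot in the frame of slot_marker below 0.004 m and angle between board's own x axis and vertical below 0.2 rad and linear speed of board below 0.05 m/s and angular speed of board below 0.6 rad/s and contact force between the fingers and board below 0.05 N); the robot touches nothing.
It fails at once if a small board is lifted or shifted by 15 mm (distance of any of tag_white, tag_teal, tag_grey from where it was at the start of the episode above 0.015 m).
It fails at once if a small board is tipped over (angle between any of tag_white, tag_teal, tag_grey's own z axis and vertical above 0.3 rad).
It fails at once if the mug, jar or bun is shifted by 20 mm (distance of any of mug, jar, bun from where it was at the start of the episode above 0.02 m).
It also fails if it takes over 53 s, if anything falls off the work surface, if the arm or the gripper's body presses on something with over 40 N, if the wrist force passes 120 N, or if a joint passes its speed limit or range.

## Working session

There is one attempt and no reset: what is moved stays moved. The work goes in short steps, each a Python script; the robot and the scene stay as the last script left them, time stands still between calls to the robot, and variables do not carry over. Pictures are saved under pics/ and viewed, at most 10 in all, crops included, and the job is handed in when it is done.

```bash
mkdir -p pics
python3 - <<'E'
from bench import robot
import cv2
for n in ("scene","top"):
    d=robot.get_image(n); cv2.imwrite(f"pics/{n}0.png",d["img"]); print(n,{k:v for k,v in d.items() if k!="img"})
print(robot.current_t(), robot.current_eef_rot())
E
```

```text
scene {'fovy': 53.35568158612492, 'cx': 279.82240805632966, 'cy': 206.35077773711092, 'eye': array([1136.71471032, -266.89863897,  680.20679616]), 'orientation': array([-2.29565757,  0.01548692,  1.21141046])}
top {'fovy': 49.312992380612094, 'cx': 276.14696632642125, 'cy': 211.18976856697407, 'eye': array([ 390.38003399,  -24.38446643, 1362.05973756]), 'orientation': array([-3.08445076, -0.00629852, -1.59186897])}
0.1 [-3.14001518e+00 -3.14770779e-04  3.26733129e-01]
```

View pics/scene0.png

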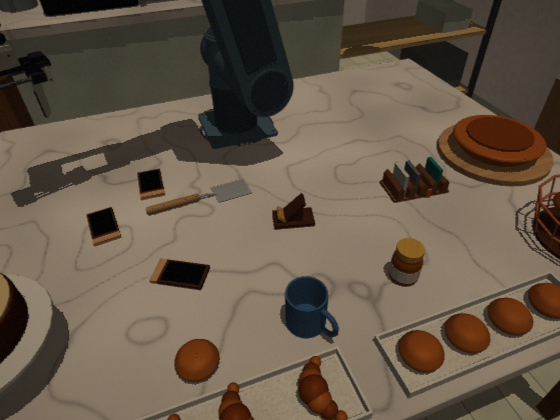

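View pics/top0.png

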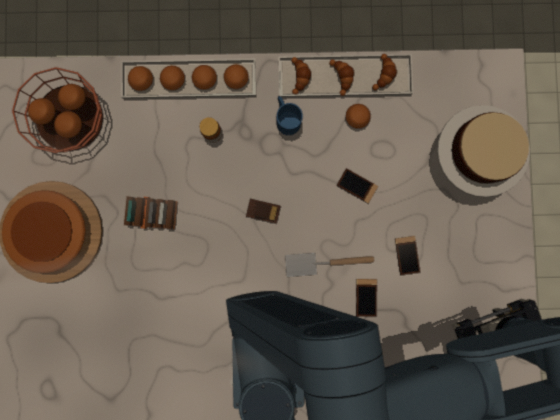

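Candidates: three black boards at top-view pixels (357,185), (407,256) and (367,298), which are scene pixels (180,273), (103,225) and (150,183). (357,185) looks farthest from the base, so I'll check it in enlarged crops. The easel is at (263,211) and the rack at (150,213).

```bash
cat > h.py <<'E'
import numpy as np, cv2
from scipy.spatial.transform import Rotation as R
def cam(d):
    f=210/np.tan(np.radians(d["fovy"]/2)); return f,R.from_euler('xyz',d["orientation"]).as_matrix(),np.array(d["eye"])
def unproj(d,uv,z):
    f,M,e=cam(d); uv=np.atleast_2d(uv).astype(float)
    r=np.c_[(uv[:,0]-d["cx"])/f,(uv[:,1]-d["cy"])/f,np.ones(len(uv))]@M.T
    return e+r*((z-e[2])/r[:,2])[:,None]
def proj(d,P):
    f,M,e=cam(d); p=(np.atleast_2d(P)-e)@M
    return np.c_[d["cx"]+f*p[:,0]/p[:,2],d["cy"]+f*p[:,1]/p[:,2]]
def crop(d,u0,v0,w,h,s):
    return cv2.resize(d["img"][v0:v0+h,u0:u0+w],None,fx=s,fy=s,interpolation=cv2.INTER_CUBIC)
E
python3 - <<'E'
from bench import robot
from h import *
t=robot.get_image("top"); s=robot.get_image("scene")
import pickle; pickle.dump((t,s),open("im.pkl","wb"))
for p in [(357,185),(407,256),(367,298)]:
    q=unproj(t,p,10)[0]; print(p,q,np.hypot(*q[:2]))
a=[crop(t,330,160,50,50,8),crop(t,238,188,50,50,8)]
b=[crop(t,120,190,62,46,6.4)]
c=np.hstack(a); cv2.imwrite("pics/c1.png",c)
x=np.vstack([crop(s,140,240,80,60,5),]); y=crop(s,260,185,80,60,5); w=crop(s,375,150,80,60,5); z=cv2.resize(crop(t,118,190,64,48,6.25),(400,300))
cv2.imwrite("pics/c2.png",np.vstack([np.hstack([x,y]),np.hstack([w,z])]))
E
```

```text
(357, 185) [ 540.53055253 -276.52915498   10.        ] 607.1586709978366
(407, 256) [ 327.19986694 -417.56174526   10.        ] 530.4880432439319
(367, 298) [ 207.11182418 -295.49813638   10.        ] 360.8524024057796
```

View pics/c1.png

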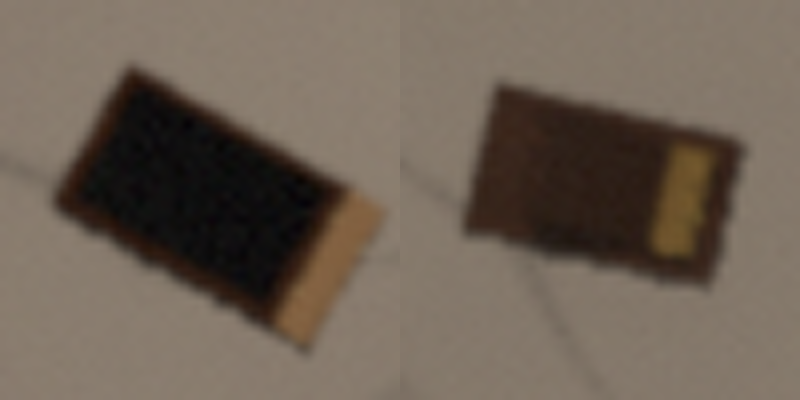

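View pics/c2.png

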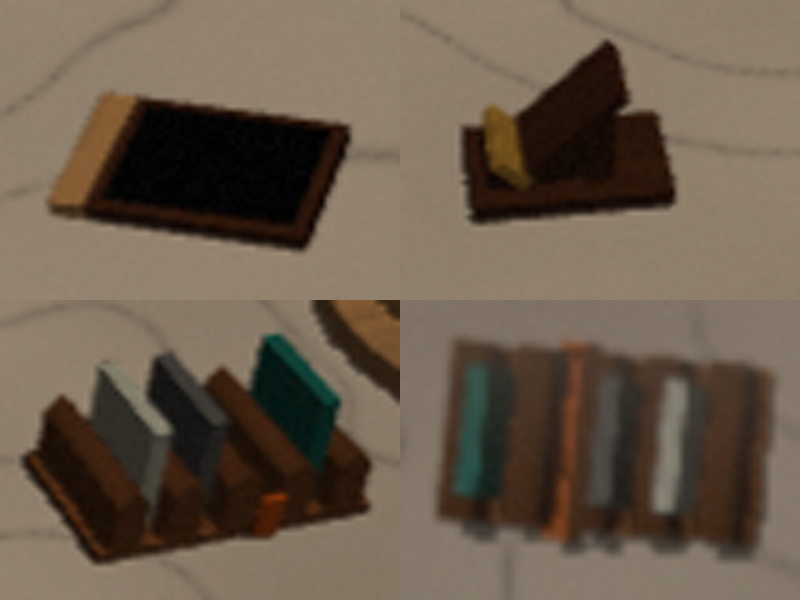

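The crops confirm the board: black face up, pale foot toward −y, foot corners at about (378,186) and (368,203) in the top view. The easel's lip is on its −y side. The empty orange slot is second from the rack's +y end. Next I'll fit poses from both views and overlay the models.

```bash
cat > fit.py <<'E'
import pickle,json
from h import *
from scipy.optimize import least_squares
t,s=pickle.load(open("im.pkl","rb"))
T=lambda u0,v0,sc,ox,oy,pts:np.array([[u0+(x-ox+.5)/sc-.5,v0+(y-oy+.5)/sc-.5] for x,y in pts])
W=lambda p,L:np.c_[np.array(L)[:,:2]@np.array([[np.cos(p[2]),np.sin(p[2])],[-np.sin(p[2]),np.cos(p[2])]])+p[:2],np.array(L)[:,2]]
def fit(name,p0,Lt,ut,Ls,us):
    r=lambda p:np.r_[(proj(t,W(p,Lt))-ut).ravel(),(proj(s,W(p,Ls))-us).ravel()]
    o=least_squares(r,p0); 
    print(name,o.x.round(3)); print((r(o.x).reshape(-1,2)).round(1).tolist())
    for n,d,L,u in(("top",t,Lt,ut),("scene",s,Ls,us)):
        print("  ",n,least_squares(lambda p:(proj(d,W(p,L))-u).ravel(),p0).x.round(3))
    return o.x
B=[(-55,30,10),(-55,-30,10),(55,-30,10),(55,30,10)]
b=fit("board",[540,-276,1],B,T(330,160,8,0,0,[(308,350),(385,208),(130,66),(55,203)]),B,T(140,240,5,0,0,[(108,93),(50,208),(305,238),(348,127)]))
E_=[(-65,28,12),(-65,-28,12),(31,-28,12),(31,28,12)]
e=fit("easel",[460,0,1.5],E_,T(238,188,8,400,0,[(710,290),(745,143),(497,85),(465,233)]),E_,T(260,185,5,400,0,[(465,128),(472,208),(674,190),(655,115)]))
Rt=[(75,-42,34),(75,42,34),(-75,-42,8),(-75,42,8)]
Rs=[(-75,-42,0),(75,-42,0),(-75,42,4)]
r=fit("rack",[460,250,1.5],Rt,T(118,190,6.25,400,300,[(455,340),(440,517),(775,370),(755,552)]),Rs,T(375,150,5,0,300,[(100,562),(370,508),(25,462)]))
json.dump(dict(b=list(b),e=list(e),r=list(r)),open("pose.json","w"))
def draw(d,u0,v0,w,h,sc,p,segs):
    im=crop(d,u0,v0,w,h,sc); im=cv2.convertScaleAbs(im,alpha=1.6)
    for a in segs:
        q=proj(d,W(p,a)); q=((q-[u0,v0]+.5)*sc-.5).round().astype(int)
        cv2.polylines(im,[q.reshape(-1,1,2)],False,(0,255,0),1)
    return im
prof=[(-75,0),(75,0)]
rs=[[(x,-42,z),(x,42,z)] for x,z in [(-60,42.5),(-30,42.5),(0,42.5),(30,42.5),(60,42.5),(-75,0),(75,0),(8.5,8),(21.5,8)]]
pr=[(-75,0),(-75,34)]+[q for c in(-45,-15,15,45) for q in((c-15,42.5),(c-6.5,34),(c-6.5,8),(c+6.5,8),(c+6.5,34))]+[(60,42.5),(75,34),(75,0),(-75,0)]
rs+=[[(x,y,z) for x,z in pr] for y in(-42,)]
k=.70711
es=[E_+[E_[0]],[(-40,20,22),(-40,-20,22),(-40+62*k,-20,22+62*k),(-40+62*k,20,22+62*k),(-40,20,22)],[(-40,20,22),(-40-14*k,20,22+14*k),(-40-14*k,-20,22+14*k),(-40,-20,22)]]
if __name__=="__main__":
    A=draw(t,118,190,64,48,6.25,r,rs);C=draw(s,375,150,80,60,5,r,rs)
    D=draw(t,235,188,56,42,400/56,e,es);F=draw(s,260,185,80,60,5,e,es)
    f=lambda x:cv2.resize(x,(400,300))
    cv2.imwrite("pics/ov.png",np.vstack([np.hstack([f(A),f(C)]),np.hstack([f(D),f(F)])]))
E
python3 fit.py
```

```text
board [ 540.552 -274.899    1.034]
[[-0.3, -0.4], [-0.2, -0.2], [-0.6, -0.6], [-1.0, -0.3], [-1.1, -0.1], [-1.0, -1.0], [-0.1, 0.2], [0.4, -0.4]]
   top [ 539.376 -276.466    1.033]
   scene [ 541.585 -274.17     1.035]
easel [474.286  21.152   1.316]
[[0.2, -0.2], [0.2, -0.3], [-0.4, -0.5], [-0.8, -0.7], [-1.4, -0.4], [-0.6, -0.2], [0.4, -0.1], [0.4, -1.1]]
   top [472.897  20.529   1.323]
   scene [475.828  21.271   1.309]
rack [470.823 335.703   1.473]
[[-2.1, -0.1], [-2.5, 0.4], [-0.0, -0.2], [0.7, -1.1], [-1.5, 1.1], [-1.1, 1.1], [-0.9, -0.5]]
   top [469.966 332.755   1.456]
   scene [469.427 339.597   1.492]
```

View pics/ov.png

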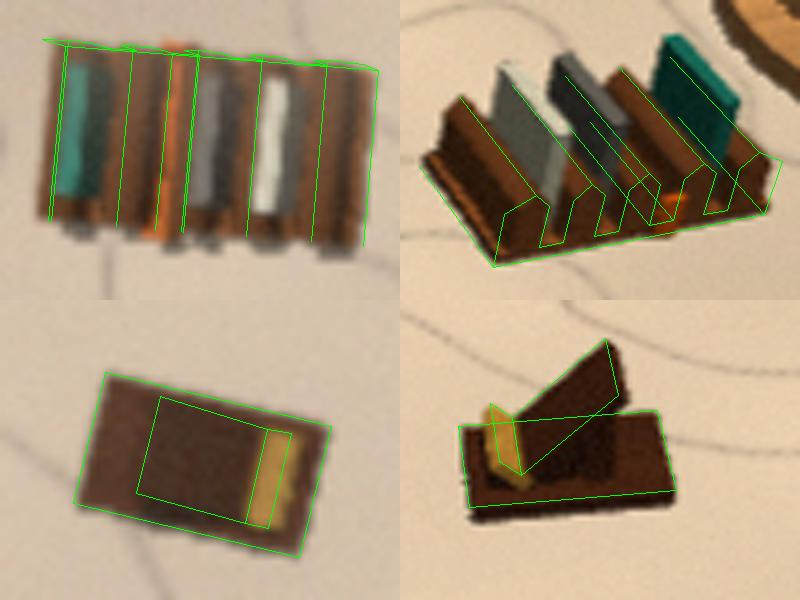

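The easel fits well. The rack's end blocks stop short of the base plate, so I'll refit the plate outline at floor height and check it against the orange strip and tabs.

```bash
sed -i 's/^Rt=.*/Rt=[(75,-42,8),(75,42,8),(-75,-42,8),(-75,42,8)]/; s/(-75,42,4)\]$/(-75,42,8)]/; s/^pr=.*/pr=[(-75,0),(-75,8),(-68.5,8),(-68.5,34)]+[q for c in(-45,-15,15,45) for q in((c-15,42.5),(c-6.5,34),(c-6.5,8),(c+6.5,8),(c+6.5,34))]+[(60,42.5),(68.5,34),(68.5,8),(75,8),(75,0),(-75,0)]/' fit.py
cat >> fit.py <<'E'
    A=draw(t,122,188,60,48,400/60*2,r,rs)[:600,:];C=draw(s,378,150,75,52,800/75,r,rs)
    cv2.imwrite("pics/ov2.png",np.vstack([cv2.resize(C,(800,555))]))
    cv2.imwrite("pics/ov3.png",cv2.resize(A,(700,560)))
    # orange centroids, top view
    for d,n,(u0,v0,w,h) in((t,"top",(122,188,60,50)),(s,"sc",(375,150,80,60))):
        im=d["img"][v0:v0+h,u0:u0+w].astype(float); m=(im[...,2]>2.0*im[...,1])&(im[...,2]>100); y,x=np.nonzero(m); 
        print(n,len(x),[(round(x[y==k].mean()+u0,1),k+v0) for k in np.unique(y)])
    print(proj(t,W(r,[(15,-42,8),(15,0,8),(15,42,8),(15,-42,0),(15,42,0)])).round(1).tolist(),proj(s,W(r,[(15,-42,0),(15,-42,8)])).round(1).tolist())
E
python3 fit.py
```

```text
board [ 540.552 -274.899    1.034]
[[-0.3, -0.4], [-0.2, -0.2], [-0.6, -0.6], [-1.0, -0.3], [-1.1, -0.1], [-1.0, -1.0], [-0.1, 0.2], [0.4, -0.4]]
   top [ 539.376 -276.466    1.033]
   scene [ 541.585 -274.17     1.035]
easel [474.286  21.152   1.316]
[[0.2, -0.2], [0.2, -0.3], [-0.4, -0.5], [-0.8, -0.7], [-1.4, -0.4], [-0.6, -0.2], [0.4, -0.1], [0.4, -1.1]]
   top [472.897  20.529   1.323]
   scene [475.828  21.271   1.309]
rack [471.162 337.813   1.472]
[[0.0, 0.5], [-0.3, 0.5], [-0.7, -0.3], [-0.1, -1.2], [-0.7, 0.9], [-0.3, 1.0], [0.1, -1.8]]
   top [470.814 337.018   1.453]
   scene [470.369 338.429   1.505]
top 0 []
sc 3 [(np.float64(430.0), np.int64(189))]
[[146.6, 198.1], [145.3, 212.2], [143.9, 226.4], [147.3, 198.3], [144.7, 226.4]] [[426.9, 196.5], [427.6, 194.0]]
```

View pics/ov2.png

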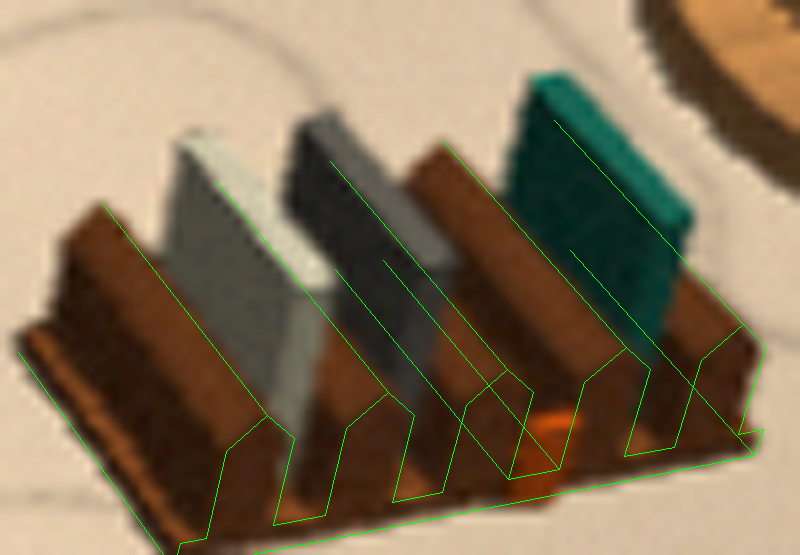

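The rack now fits: ridge lines match, and the tab's base at (527,500) in the crop coincides with the model. Next I'll check that every pose is reachable.

```bash
cat > plan.py <<'E'
from h import *
import json
P=json.load(open("pose.json"))
def frame(p): 
    return R.from_euler('z',p[2]).as_matrix(),np.array([p[0],p[1],0.])
def eul(z,y):
    z=np.array(z)/np.linalg.norm(z); y=y-z*(z@y); y/=np.linalg.norm(y)
    return R.from_matrix(np.c_[np.cross(y,z),y,z]).as_euler('xyz')
Mb,ob=frame(P["b"]); Me,oe=frame(P["e"]); Mr,orr=frame(P["r"])
k=.5**.5
xb=Me@[k,0,k]; yb=Me@[0,1,0]; zb=np.cross(xb,yb); seat=oe+Me@[-40,0,22]
def pick(h,s): return ob+[0,0,h],eul([0,0,-1],s*Mb[:,1])
def place(gap,n,s): return seat+xb*(55+gap)+zb*(2+n),eul(-zb,s*yb)      # TCP 2 mm above back plane at n=0
def regrasp(back,s): return seat+xb*(110-36+back)+zb*5,eul(-xb,s*zb)
def rack(h,s): # h = foot height above slot floor
    return orr+Mr@[15,0,8+110-36+h],eul([0,0,-1],-s*Mr[:,0])
E
python3 - <<'E'
from bench import robot
from plan import *
for s in(1,-1):
    print(s)
    for n,(p,o) in dict(pickhi=pick(120,s),pick=pick(2,s),lift=pick(150,s),prepl=place(5,70,s),pl=place(5,0,s),preg=regrasp(60,s),reg=regrasp(0,s),rk1=rack(130,s),rk0=rack(0,s)).items():
        q=robot.inverse_kinematics(p,o); print(n,p.round(0),o.round(2),None if q is None else np.round(q,2))
E
```

```text
1
pickhi [ 541. -275.  120.] [-3.14  0.   -2.11] [-0.65  0.44  1.53 -0.    1.18  3.02]
pick [ 541. -275.    2.] [-3.14  0.   -2.11] [-0.65  0.57  1.64 -0.    0.93  3.02]
lift [ 541. -275.  150.] [-3.14  0.   -2.11] [-0.65  0.41  1.49  0.    1.24  3.02]
prepl [462. -26. 115.] [-3.14  0.79 -1.83] [-0.84  0.4   1.94  0.65  1.36  2.23]
pl [475.  22.  66.] [-3.14  0.79 -1.83] [-0.75  0.47  2.01  0.73  1.21  2.19]
preg [487.  71. 120.] [ 2.36  0.   -0.25] [ 0.35  0.61  1.54 -0.62  1.53  2.38]
reg [477.  30.  78.] [ 2.36  0.   -0.25] [ 0.3   0.62  1.64 -0.66  1.4   2.41]
rk1 [473. 353. 212.] [ 3.14  0.   -0.1 ] [ 0.45  0.33  1.45 -0.    1.36  2.12]
rk0 [473. 353.  82.] [ 3.14  0.   -0.1 ] [ 0.45  0.45  1.61 -0.    1.08  2.12]
-1
pickhi [ 541. -275.  120.] [3.14 0.   1.03] [-0.65  0.44  1.53 -0.    1.18 -0.12]
pick [ 541. -275.    2.] [3.14 0.   1.03] [-0.65  0.57  1.64 -0.    0.93 -0.12]
lift [ 541. -275.  150.] [3.14 0.   1.03] [-0.65  0.41  1.49  0.    1.24 -0.12]
prepl [462. -26. 115.] [-3.14 -0.79  1.32] [-0.84  0.4   1.94  0.65  1.36 -0.91]
pl [475.  22.  66.] [-3.14 -0.79  1.32] [-0.75  0.47  2.01  0.73  1.21 -0.95]
preg [487.  71. 120.] [-2.36 -0.    2.89] [ 0.35  0.61  1.54 -0.62  1.53 -0.76]
reg [477.  30.  78.] [-2.36 -0.    2.89] [ 0.3   0.62  1.64 -0.66  1.4  -0.73]
rk1 [473. 353. 212.] [3.14 0.   3.04] [ 0.45  0.33  1.45  0.    1.36 -1.02]
rk0 [473. 353.  82.] [3.14 0.   3.04] [ 0.45  0.45  1.61  0.    1.08 -1.02]
```

All poses are reachable with s=−1. Picking now.

Run:
```python
from bench import robot
from plan import *
s=-1
robot.move_ptp(*pick(90,s))
print(robot.move_linear(*pick(2,s),speed=90,f_stop=6), robot.current_tcp_pos())
robot.move_gripper(0.0); print("w",robot.current_gripper_width()*93,robot.current_finger_force())
robot.move_linear(*pick(150,s))
robot.move_ptp(*place(6,70,s))
print("w",robot.current_gripper_width()*93,robot.current_finger_force(),robot.current_t())
t=robot.get_image("top"); c=robot.get_image("scene")
cv2.imwrite("pics/held.png",np.hstack([crop(t,225,175,80,80,5),crop(c,230,150,80,80,5)]))
```

```text
False [ 541.02204588 -275.22717978    2.63794044]
w 59.69056925988666 29.99993473291397
w 59.75342278003998 29.99946355819702 5.7583
```

View pics/held.png

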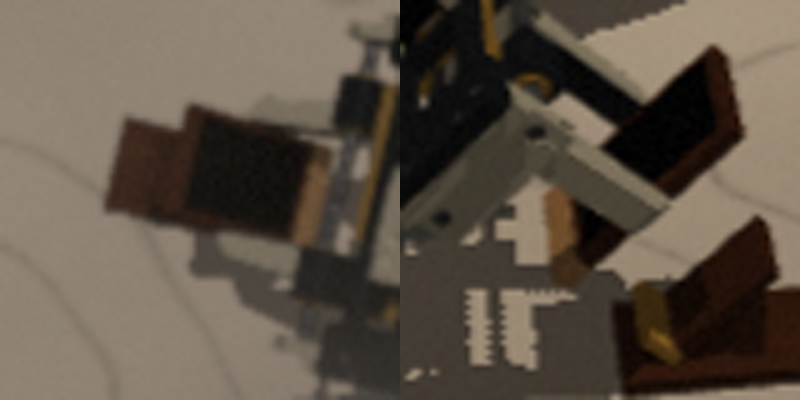

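The board is held at 45°, parallel to the rest, with its pale foot (at (570,240) in the crop) toward the lip. I'll lower it, release and back off along the normal.

Run:
```python
from bench import robot
from plan import *
s=-1
robot.move_linear(*place(6,14,s),speed=100)
print(robot.move_linear(*place(6,-4,s),speed=25,f_stop=3), robot.current_tcp_pos(), (robot.current_tcp_pos()-seat)@zb-2)
robot.move_gripper(0.8); robot.sleep(0.4)
robot.move_linear(*place(6,90,s))
robot.sleep(0.3); p=robot.current_tcp_pos(); robot.move_linear(p+[0,-60,120])
print(robot.current_t())
t=robot.get_image("top"); c=robot.get_image("scene")
import pickle; pickle.dump((t,c),open("im2.pkl","wb"))
cv2.imwrite("pics/lean.png",np.hstack([crop(t,235,175,50,60,8),crop(c,265,165,50,60,8)]))
B=[seat+xb*a+yb*b+zb*10 for a,b in((0,30),(0,-30),(110,-30),(110,30))]
f=lambda d,u,v,ox:(((proj(d,B)-[u,v]+.5)*8)+[ox,0]).round().tolist()
print(f(t,235,175,0),f(c,265,165,400))
```

```text
True [474.71923756  22.48555197  66.77737303] 0.38824640927816834
10.1167
[[287.0, 385.0], [325.0, 225.0], [106.0, 156.0], [65.0, 325.0]] [[512.0, 310.0], [533.0, 449.0], [817.0, 215.0], [781.0, 81.0]]
```

View pics/lean.png

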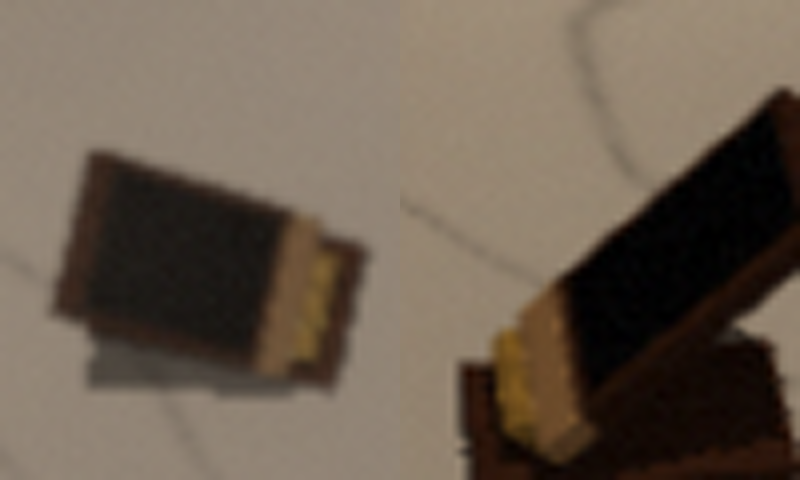

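The board leans on the rest with its foot behind the lip: foot corners at (272,377) and (322,222) in the left crop, within about 3–4 mm of the prediction. Now regrasping the free top edge across its thickness.

Run:
```python
from bench import robot
from plan import *
s=-1
robot.move_gripper(0.42)
p,o=regrasp(150,s); robot.move_ptp(p+[0,0,80],o); 
robot.move_linear(*regrasp(50,s),speed=200)
print(robot.move_linear(*regrasp(3,s),speed=60,f_stop=4), robot.current_tcp_pos())
robot.move_gripper(0.0); print("w",robot.current_gripper_width()*93,robot.current_finger_force(),robot.current_contact_force())
robot.move_linear(*regrasp(40,s),speed=80)
robot.move_linear(regrasp(40,s)[0]+[0,0,110],speed=200)
robot.move_ptp(*rack(75,s))
print("w",robot.current_gripper_width()*93,robot.current_tcp_pos(),robot.current_t())
t=robot.get_image("top"); c=robot.get_image("scene")
import pickle; pickle.dump((t,c),open("im3.pkl","wb"))
cv2.imwrite("pics/hover.png",np.hstack([crop(t,105,175,80,80,5),crop(c,375,110,80,80,5)]))
b,_=rack(75,s); B=[b+Mr@[-5,y,-(74+3)] for y in(-30,30)]
print(((proj(c,B)-[375,110]+.5)*5+[400,0]).round())
```

```text
False [477.27396968  31.78550944  80.11745373]
w 9.525564995761684 29.972749650478363 [-0.04738391 -1.25390927  2.79335058]
w 9.718410762735571 [472.40230948 351.80376844 156.10690744] 17.375
[[676. 293.]
 [614. 225.]]
```

View pics/hover.png

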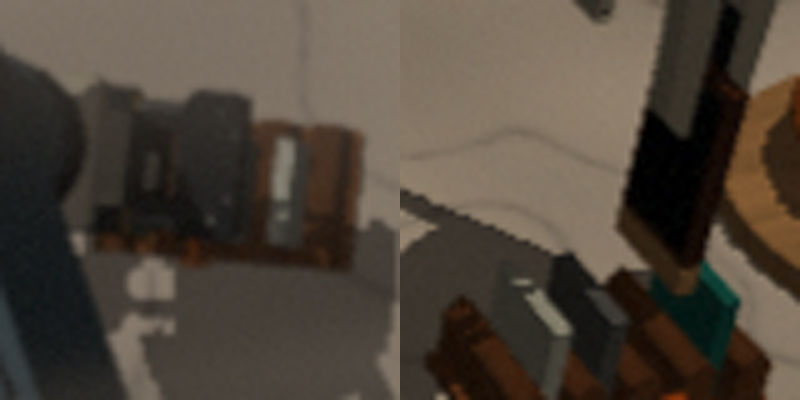

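The board hangs upright over the empty slot. Its foot corners at (678,292) and (618,228) match the predicted (676,293) and (614,225). Descending guarded.

Run:
```python
from bench import robot
from plan import *
s=-1
print(robot.current_tcp_pos(),rack(75,s)[0]); f0=robot.current_contact_force()
for h in(32,22,12,2,-8):
    r=robot.move_linear(*rack(h,s),speed=40,f_stop=5)
    print(h,r,robot.current_tcp_pos().round(1),(robot.current_contact_force()-f0).round(1))
    if r: break
print(robot.current_t(),robot.current_gripper_width()*93)
```

```text
[472.65723069 351.88414633 156.25831836] [472.64780304 352.73916881 157.        ]
32 False [472.8 352.9 114.3] [0.1 0.3 0.7]
22 False [472.3 352.6 103.5] [ 0.5  0.  -0.1]
12 False [472.4 352.6  93.5] [-0.1  1.7  0.3]
2 True [473.4 352.9  85.1] [0.2 0.6 4.5]
19.7917 9.462700387869868
```

Contact came at TCP z = 85.1, which puts the foot at about 8 mm, the slot floor. I'll press slightly more to confirm, then look before letting go.

Run:
```python
from bench import robot
from plan import *
print(robot.move_linear(*rack(-2,-1),speed=20,f_stop=8),robot.current_tcp_pos().round(1),robot.current_contact_force().round(1))
t=robot.get_image("top"); c=robot.get_image("scene")
cv2.imwrite("pics/slot.png",np.hstack([crop(t,105,175,80,80,5),crop(c,375,120,80,80,5)]))
B=[orr+Mr@[15-5,y,118] for y in(-30,30)]+[orr+Mr@[15-5,-30,8+16]]
print(((proj(c,B)-[375,120]+.5)*5+[400,0]).round())
```

```text
True [473.5 353.   85.1] [-0.7 -0.2  4.6]
[[694. 177.]
 [630. 110.]
 [651. 335.]]
```

View pics/slot.png

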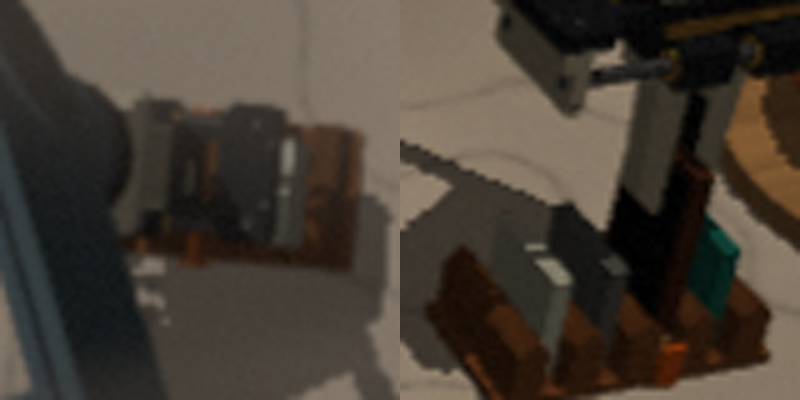

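The board stands in the orange slot, its near top corner at about (695,178) against the predicted (694,177), and the small boards are standing. Releasing, retreating and handing in.

Run:
```python
from bench import robot
from plan import *
robot.move_gripper(0.4); robot.sleep(0.3)
robot.move_linear(robot.current_tcp_pos()+[0,0,120],speed=100)
robot.sleep(0.5); print(robot.current_t(),robot.current_contact_force().round(1))
c=robot.get_image("scene"); cv2.imwrite("pics/end.png",crop(c,375,110,80,80,5))
print(robot.hand_in())
```

```text
22.9083 [-0.   0.3  0.4]
the job is handed in; nothing more can be done
None
```

The price board was leaned on the easel, regrasped by its top edge, lowered to the floor of the orange-marked slot and released. I handed the job in at about 23 s; no verdict came back, and I did not view a picture after letting go.

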